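# Lid the glazed jars

## Robot

A 7-joint arm with a two-finger parallel gripper is mounted at the origin on the work surface. World frame = base frame: x ahead of the robot, y to its left, z up, the work surface at z = 0. Lengths are in m, angles in degrees, forces in N, time in s.
With the tool pointing down it reaches from about 0.35 to 0.775 m from the base axis. Payload 3.1 kg.
Tool frame: the origin (TCP) lies on the centre line of the jaws, within the pads' length; the fingertips stand 17 mm ahead of it and the grasp point (between the pads) lies 2 mm behind it (robot.tip_reach is the distance from the TCP to the fingertips, in m); z points along the fingers, y is the line along which they close (so a half turn about z gives the same grasp; the last joint's range is limited). The gripper opens to 85 mm and grips with 20 to 120 N. Pads are 22 mm wide; open, the fingers measure 114 mm over their backs; the gripper's body (76 mm by 85 mm) begins 54 mm behind the grasp point. The pads swing forward as they close: fully open they stand 13 mm farther back than shut.
Start: joints at [63.329, 17.813, 0.802, 86.603, -0.252, 75.585, -1.558], TCP at [0.226, -0.501, 0.248] pointing down, gripper open.
Joint ranges: [-154.91, 154.91], [-16.99, 109.72], [-72.82, 74.43], [7.12, 147.25], [-82.49, 262.49], [11.32, 116.49], [-174.64, 174.64]. Speed limits (degrees/s): [159.86, 159.86, 180, 180, 180, 180, 180].

## Interface

Orientations are given as [roll, pitch, yaw] about the fixed x, y, z axes, in that order (R = Rz(yaw) Ry(pitch) Rx(roll)).
In Python, from station import robot, fingers, vision, workorder, recognise gives the robot as it stands. Calls block until the motion is done:
- robot.move_to(position, orientation): joint-space move of the TCP to a pose.
- robot.line_to(position, orientation=None, velocity=0.15, f_stop=None): straight line of the TCP; orientation=None keeps the orientation; velocity is the mean speed in m/s. With f_stop (N) it stops when the force on the tool has changed by that much, and returns True; else False.
- robot.move_j(angles): joint-space move.
- fingers.gripper_to(opening, force=None): opening from 0.0 (shut) to 1.0 (fully open); force is the grip in N (None keeps the last); returns when the fingers have stopped.
- robot.pause(seconds).
- robot.inverse_kinematics(position, orientation): joint angles nearest the present ones, or None.
- vision.grab_frame(name): name is "scene" or "top"; returns the picture (480x640x3 uint8, red, green, blue); there is no depth.
- vision.calibration(name): a dict with "mtx" (3x3 intrinsics, pixels), "extrinsics" (4x4, takes a point from world to camera coordinates). Camera axes: x right, y up, looking along -z (the intrinsics and any distortion apply to the point x, -y, -z); pixel columns grow to the right and rows downward; lengths in m; the calibration is good to about 2 mm. A picture is of the moment at which its call begins. calibration takes no time and is no camera call.
A pose or a line that the arm cannot do raises robot.PlanningError and nothing moves.
- workorder.close_job(): hands the job in; it is judged then, once.
Trained networks look in the newest picture that a camera, given by its name, has taken for a name from the list of things; names that differ only in an ending like _2 or _b are one class to them, and where a whole thing is asked for, a point or a joint stands for the part that bears it (a point fixed in the world has none). Each returns a list of dicts, best first, with "p" (0 to 1); they miss things now and then, are a little off and sometimes report something else, mostly with a low value. They report only what shows in the picture. A call takes as long as a camera call. They do not tell look-alikes from the thing itself.
- recognise(label, camera): "rect" ([centre column, centre row, width, height] in pixels, round what is visible of it).
Readings, each from a call of its own:
- robot.current_time_s(): time.
- robot.current_joint_positions(): joint angles.
- robot.current_dq(): joint speeds.
- robot.current_joint_torque(): joint torques, N m.
- robot.current_tool_pos(): TCP position.
- robot.current_eef_rot(): TCP orientation.
- robot.current_contact_force(): force on the tool from outside, world axes, zero at the start.
- robot.current_torque(): the same for the moment, N m.
- robot.current_finger_gap(): opening from 0.0 (shut) to 1.0 (fully open).
- robot.current_gripper_force(): force on a finger pad.
Only numpy, scipy, OpenCV 4.12 (cv2) and the standard library are available. Lean on these libraries where they do the work, as an engineer would, in place of code of your own. Each camera call takes 0.05 s, during which the arm holds its last target. There are 200 camera calls.

## Task

The four glazed jars and their four lids have come out of the kiln mixed up on the potter's bench. Put each lid on the jar of the same glaze colour, right way up and seated flat with its flange down in the mouth; set the lids down gently, never letting one drop. Leave the jars standing where they are, and do not disturb the olive vase or the trimming tool.

Things in the scene. Friction and masses are not known exactly. Their poses are not given: they have to be found in the camera images.
- lid_white_knob (a point): Loose white stoneware lid, 0.16 kg, right way up on the bench. From below: bare-clay flange 56 mm dia x 7 high, flat disc 86 mm dia x 6 thick, straight round knob 24 mm dia x 30 high (43 mm in all). The point is on the knob's axis, 6 mm below its top, 24 mm above the disc's upper face, 30 mm above the disc's underside, 37 mm above the flange's underside. z up through the knob; yaw does not matter.
- jar_white_mouth (a point): Loose open white stoneware jar (bare buff clay floor inside), 0.5 kg, upright: cylinder 86 mm outside dia, 50 mm high, wall 7 mm, mouth 72 mm wide, so a lid's flange has 8 mm of play all round. The point is the mouth's centre, level with the rim, 50 mm above the bench; z up. A seated lid's disc rests flat on the rim.
- lid_blue_knob (a point): Loose cobalt blue stoneware lid, 0.16 kg, right way up on the bench. From below: bare-clay flange 56 mm dia x 7 high, flat disc 86 mm dia x 6 thick, straight round knob 24 mm dia x 30 high (43 mm in all). The point is on the knob's axis, 6 mm below its top, 24 mm above the disc's upper face, 30 mm above the disc's underside, 37 mm above the flange's underside. z up through the knob; yaw does not matter.
- jar_blue_mouth (a point): Loose open cobalt blue stoneware jar (bare buff clay floor inside), 0.5 kg, upright: cylinder 86 mm outside dia, 50 mm high, wall 7 mm, mouth 72 mm wide, so a lid's flange has 8 mm of play all round. The point is the mouth's centre, level with the rim, 50 mm above the bench; z up. A seated lid's disc rests flat on the rim.
- lid_green_knob (a point): Loose leaf green stoneware lid, 0.16 kg, right way up on the bench. From below: bare-clay flange 56 mm dia x 7 high, flat disc 86 mm dia x 6 thick, straight round knob 24 mm dia x 30 high (43 mm in all). The point is on the knob's axis, 6 mm below its top, 24 mm above the disc's upper face, 30 mm above the disc's underside, 37 mm above the flange's underside. z up through the knob; yaw does not matter.
- jar_green_mouth (a point): Loose open leaf green stoneware jar (bare buff clay floor inside), 0.5 kg, upright: cylinder 86 mm outside dia, 50 mm high, wall 7 mm, mouth 72 mm wide, so a lid's flange has 8 mm of play all round. The point is the mouth's centre, level with the rim, 50 mm above the bench; z up. A seated lid's disc rests flat on the rim.
- lid_red_knob (a point): Loose dark red stoneware lid, 0.16 kg, right way up on the bench. From below: bare-clay flange 56 mm dia x 7 high, flat disc 86 mm dia x 6 thick, straight round knob 24 mm dia x 30 high (43 mm in all). The point is on the knob's axis, 6 mm below its top, 24 mm above the disc's upper face, 30 mm above the disc's underside, 37 mm above the flange's underside. z up through the knob; yaw does not matter.
- jar_red_mouth (a point): Loose open dark red stoneware jar (bare buff clay floor inside), 0.5 kg, upright: cylinder 86 mm outside dia, 50 mm high, wall 7 mm, mouth 72 mm wide, so a lid's flange has 8 mm of play all round. The point is the mouth's centre, level with the rim, 50 mm above the bench; z up. A seated lid's disc rests flat on the rim.
- vase_mid (a point): Bystander: loose olive-brown vase, 74 mm diameter, 90 mm high, standing left of the work; the point is its centre, half-way up. Leave alone.
- trimmer_mid (a point): Bystander: loose trimming tool with a wooden handle, 183 mm long, 18 mm thick, lying right of the work, pointing away from the robot (its x axis runs along it towards the steel tip); the point is near its middle, on its axis. Leave alone.
Mind the look-alikes: they are no part of the job. What is shaped like the part that bears lid_white_knob but orange or yellow is not meant.

How it is judged:
By the outcome, as a careful person would: the job done as asked, in the order asked, and still so for the second after the job is handed in, with the robot touching nothing.
It also fails if it takes over 102 s, if anything falls off the work surface, if the arm or the gripper's body presses on something with over 40 N, if the wrist force passes 120 N, or if a joint passes its speed limit or range.

## Working session

There is one attempt and no reset: what is moved stays moved. The work goes in short steps, each a Python script; the robot and the scene stay as the last script left them, time stands still between calls to the robot, and variables do not carry over. Pictures are saved under pics/ and viewed, at most 14 in all, crops included, and the job is handed in when it is done.

```bash
mkdir -p pics; ls; cat > h.py <<'E'
from station import robot, fingers, vision, workorder, recognise
import numpy as np, cv2
def snap(cam,fn=None):
    im=np.ascontiguousarray(vision.grab_frame(cam))
    if fn: cv2.imwrite('pics/'+fn,im[:,:,::-1])
    return im
def proj(cam,p):
    c=vision.calibration(cam); q=(np.array(c['extrinsics'])@np.append(p,1))[:3]*[1,-1,-1]
    u=np.array(c['mtx'])@q; return u[:2]/u[2]
def unproj(cam,uv,z):
    c=vision.calibration(cam); E=np.array(c['extrinsics']); R,t=E[:3,:3],E[:3,3]
    o=-R.T@t; d=R.T@(np.linalg.inv(np.array(c['mtx']))@[uv[0],uv[1],1]*[1,-1,-1])
    return o+d*(z-o[2])/d[2]
E
python3 - <<'E'
from h import *
np.set_printoptions(precision=4,suppress=True)
for c in('top','scene'):
    snap(c,c+'0.png'); k=vision.calibration(c); E=np.array(k['extrinsics']); print(c,{a:b for a,b in k.items() if a not in('mtx','extrinsics')},np.array(k['mtx'])[0],-E[:3,:3].T@E[:3,3])
for n in ['lid_white_knob','lid_blue_knob','lid_green_knob','lid_red_knob','jar_white_mouth','jar_blue_mouth','jar_green_mouth','jar_red_mouth','vase_mid','trimmer_mid']:
    for r in recognise(n,'top'):
        if r['p']>.3: print(n,round(r['p'],2),np.round(r['rect'],1),unproj('top',r['rect'][:2],.013 if 'lid' in n else .05))
E
```

```text
pics
top {} [456.9649   0.     322.4352] [0.3914 0.0118 1.1217]
scene {} [466.4953   0.     319.2487] [ 0.9349 -0.7246  0.8805]
lid_white_knob 0.97 [293.1 240.2  35.4  33.7] [0.4795 0.0824 0.013 ]
lid_white_knob 0.83 [294.3 290.4  39.   36.9] [0.358  0.0815 0.013 ]
lid_white_knob 0.76 [390.4 304.5  38.   34.6] [ 0.3192 -0.1491  0.013 ]
lid_blue_knob 0.71 [196.2 217.6  34.2  40. ] [0.5401 0.3183 0.013 ]
lid_green_knob 0.98 [218.2 278.5  34.6  33.3] [0.3906 0.265  0.013 ]
lid_red_knob 0.56 [360.9 256.6  34.5  33.3] [ 0.436  -0.0814  0.013 ]
jar_white_mouth 0.76 [454.9 197.8  41.5  41.2] [ 0.5689 -0.305   0.05  ]
jar_blue_mouth 0.68 [117.  231.6  40.6  32.3] [0.506  0.4947 0.05  ]
jar_blue_mouth 0.66 [380.2 168.8  36.2  36.7] [ 0.6426 -0.1303  0.05  ]
jar_blue_mouth 0.34 [452.5 200.2  41.   39.6] [ 0.5633 -0.2991  0.05  ]
jar_green_mouth 0.72 [272.7 168.9  41.   45.1] [0.648  0.1258 0.05  ]
jar_green_mouth 0.65 [454.  198.4  41.6  41.9] [ 0.5675 -0.3028  0.05  ]
jar_red_mouth 0.71 [451.2 285.5  43.5  32. ] [ 0.3625 -0.287   0.05  ]
trimmer_mid 0.62 [531.6 235.   17.6  74.4] [ 0.4765 -0.4814  0.05  ]
trimmer_mid 0.5 [454.  199.6  41.   40.7] [ 0.5647 -0.3027  0.05  ]
```

View pics/top0.png

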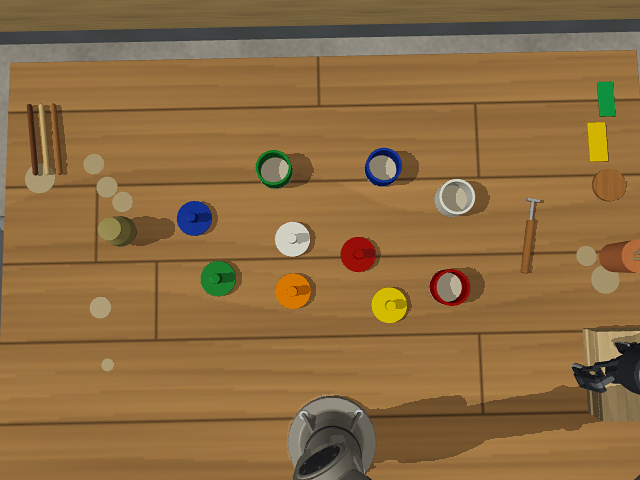

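View pics/scene0.png

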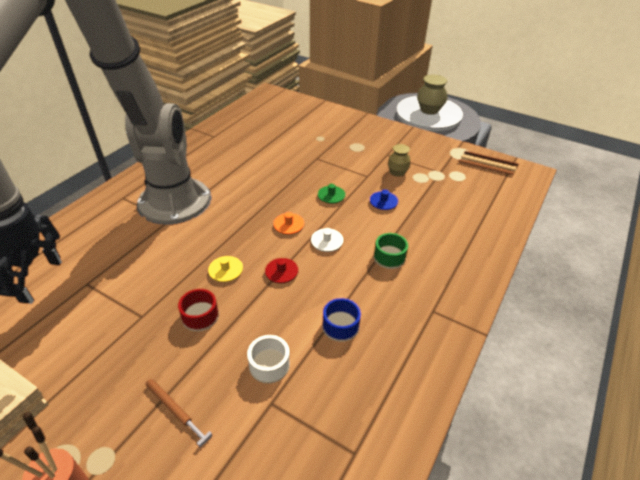

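The pictures show the following (top-view pixels):
- **Lids:** white (293,240), blue (195,218), green (218,279) and red (358,254).
- **Look-alikes:** orange (293,291) and yellow (389,305). White (293,240) is the only unglazed-white one of the three "lid_white" reports, so that is the one meant.
- **Jars:** green (274,169), blue (383,167), white (455,198) and red (450,287).

Next I fit the silhouettes and confirm them in an enlarged crop.

```bash
cat > fit.py <<'E'
from h import *
from scipy.optimize import minimize
A=np.linspace(0,2*np.pi,40,endpoint=False)
def circ(p,r,z): return [np.array([p[0]+r*np.cos(a),p[1]+r*np.sin(a),z]) for a in A]
def hull(cam,P): return cv2.convexHull(np.array([proj(cam,q) for q in P],np.float32))
def parts(cam,kind,p,z0=0):
    if kind=='jar': return [hull(cam,circ(p,.043,0)+circ(p,.043,.05))]
    return [hull(cam,circ(p,.043,z0+.007)+circ(p,.043,z0+.013)),hull(cam,circ(p,.012,z0+.013)+circ(p,.012,z0+.043))]
def mask(im,col):
    H,S,V=[c.astype(int) for c in cv2.split(cv2.cvtColor(im,cv2.COLOR_RGB2HSV))]
    return {'white':(S<45)&(V>115),'blue':(abs(H-119)<12)&(S>120),'green':(abs(H-63)<15)&(S>110),'red':((H<5)|(H>174))&(S>180)}[col].astype(np.uint8)
S=4
def fit(im,cam,kind,col,p0,z0=0):
    u,v=proj(cam,[*p0,.03]).astype(int); m=mask(im,col); w=36; o=np.array([u-w,v-w])
    m=m[v-w:v+w,u-w:u+w]; n,l,st,_=cv2.connectedComponentsWithStats(m)
    m=(l==1+np.argmax(st[1:,4])).astype(np.uint8)
    cs,_=cv2.findContours(m,cv2.RETR_EXTERNAL,cv2.CHAIN_APPROX_NONE)
    cv2.drawContours(m,cs,-1,1,-1)
    M=cv2.resize(m,None,fx=S,fy=S,interpolation=cv2.INTER_NEAREST)
    def cost(d):
        R=np.zeros_like(M)
        for h in parts(cam,kind,np.array(p0)+d/100,z0):
            cv2.fillPoly(R,[np.round(((h-o+.5)*S-.5)*16).astype(np.int32)],1,shift=4)
        return 1-(R&M).sum()/(R|M).sum()
    r=minimize(cost,[0,0],method='Nelder-Mead',options=dict(initial_simplex=[[-1,-1],[1.5,0],[0,1.5]],xatol=.01,fatol=1e-4))
    return np.array(p0)+r.x/100,1-r.fun
E
cat > m.py <<'E'
from fit import *
import json
t=snap('top'); s=snap('scene'); out={}
P={'lid':dict(white=(293,240),blue=(195,218),green=(218,279),red=(358,254)),'jar':dict(white=(455,198),blue=(383,167),green=(274,169),red=(450,287))}
big=cv2.resize(t[130:330,160:490],None,fx=2.4,fy=2.4,interpolation=cv2.INTER_CUBIC)
for k in P:
    for c,uv in P[k].items():
        p0=unproj('top',uv,.02 if k=='lid' else .04)[:2]
        a,ia=fit(t,'top',k,c,p0); b,ib=fit(s,'scene',k,c,a)
        print(k,c,a.round(4),round(ia,3),b.round(4),round(ib,3)); out[k+c]=a.tolist()
        for h in parts('top',k,a): cv2.polylines(big,[np.int32((h-[160,130])*2.4)],True,(255,0,255))
json.dump(out,open('p.json','w')); cv2.imwrite('pics/crop1.png',big[:,:,::-1])
E
python3 m.py
```

```text
Traceback (most recent call last):
  File "m.py", line 9, in <module>
    a,ia=fit(t,'top',k,c,p0); b,ib=fit(s,'scene',k,c,a)
         ~~~^^^^^^^^^^^^^^^^
  File "fit.py", line 25, in fit
    r=minimize(cost,[0,0],method='Nelder-Mead',options=dict(initial_simplex=[[-1,-1],[1.5,0],[0,1.5]],xatol=.01,fatol=1e-4))
  File "fit.py", line 22, in cost
    for h in parts(cam,kind,np.array(p0)+d/100,z0):
             ~~~~~^^^^^^^^^^^^^^^^^^^^^^^^^^^^^^^^
  File "fit.py", line 8, in parts
    return [hull(cam,circ(p,.043,z0+.007)+circ(p,.043,z0+.013)),hull(cam,circ(p,.012,z0+.013)+circ(p,.012,z0+.043))]
                                                                ~~~~^^^^^^^^^^^^^^^^^^^^^^^^^^^^^^^^^^^^^^^^^^^^^^^
  File "fit.py", line 5, in hull
    def hull(cam,P): return cv2.convexHull(np.array([proj(cam,q) for q in P],np.float32))
                                                     ~~~~^^^^^^^
  File "h.py", line 8, in proj
    c=vision.calibration(cam); q=(np.array(c['extrinsics'])@np.append(p,1))[:3]*[1,-1,-1]
ValueError: time passes only in moves, steps and waits
```

```bash
sed -i 's/vision.calibration(cam)/cal(cam)/; s/^def snap/import functools\ncal=functools.cache(lambda c: vision.calibration(c))\ndef snap/' h.py; time python3 m.py
```

```text
lid white [0.4832 0.0851] 0.961 [0.4818 0.0878] 0.935
lid blue [0.54   0.3251] 0.947 [0.5391 0.3261] 0.835
lid green [0.3914 0.267 ] 0.948 [0.3911 0.2676] 0.818
lid red [ 0.4426 -0.0742] 0.953 [ 0.4406 -0.0719] 0.874
jar white [ 0.5727 -0.31  ] 0.947 [ 0.5699 -0.3052] 0.908
jar blue [ 0.6529 -0.1395] 0.94 [ 0.649  -0.1331] 0.849
jar green [0.6529 0.1258] 0.935 [0.6494 0.1338] 0.828
jar red [ 0.3592 -0.2882] 0.934 [ 0.3529 -0.2829] 0.853
real	0m1.992s
user	0m1.926s
sys	0m0.119s
```

View pics/crop1.png

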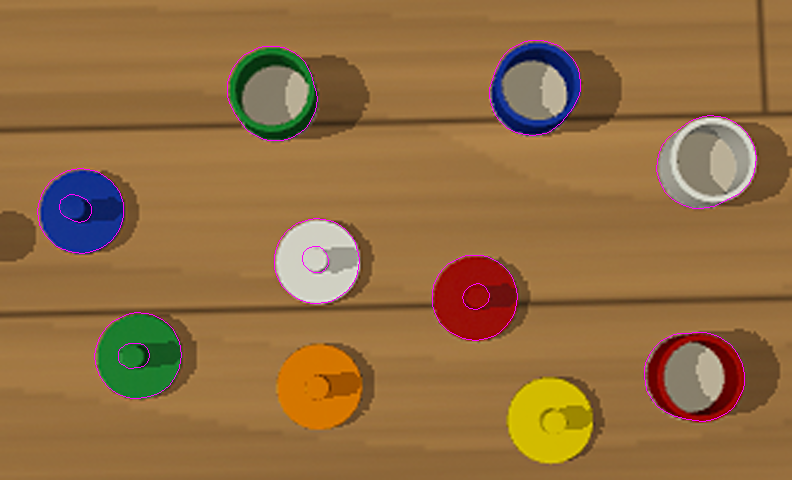

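The overlays confirm it: the lids are white (315,260 in the crop), blue, green and red, and orange and yellow are left alone. The top-view fits hug the outlines. I start with white and recheck the jars as I go.

```bash
cat > act.py <<'E'
from fit import *
import json
P=json.load(open('p.json'))
OFF=float(open('off').read())
def ori(p): return [180,0,(np.degrees(np.arctan2(p[1],p[0]))+OFF+180)%360-180]
Z=.20
def pick(c):
    x,y=P['lid'+c]; o=ori((x,y))
    robot.move_to([x,y,Z],o); fingers.gripper_to(.6,40)
    robot.line_to([x,y,.075],o,.2); hit=robot.line_to([x,y,.036],o,.06,f_stop=6)
    fingers.gripper_to(0,40)
    z0=robot.current_tool_pos()[2]
    robot.line_to([x,y,z0+.02],None,.06); robot.line_to([x,y,Z],None,.2)
    print(c,'hit',hit,'z',round(z0,4),'gap mm',round(85*robot.current_finger_gap(),1),'grip',robot.current_gripper_force(),'t',round(robot.current_time_s(),1))
    return z0
def place(c,z0):
    x,y=P['jar'+c]; o=ori((x,y)); zt=z0+.043
    robot.move_to([x,y,Z],o)
    robot.line_to([x,y,zt+.015],o,.15); hit=robot.line_to([x,y,zt-.004],o,.025,f_stop=3)
    print('place hit',hit,'z err',round(robot.current_tool_pos()[2]-zt,4),np.round(robot.current_contact_force(),1))
def release(c):
    fingers.gripper_to(.5); x,y,z=robot.current_tool_pos()
    robot.line_to([x,y,z+.03],None,.08); robot.line_to([x,y,Z],None,.25); print('t',round(robot.current_time_s(),1))
E
python3 - <<'E'
from h import *
p=robot.current_tool_pos(); r=robot.current_eef_rot(); print(p,r)
off=r[2]-np.degrees(np.arctan2(p[1],p[0])); print(off); open('off','w').write(str(off))
from act import *
s=snap('scene'); o=[150,160]
big=cv2.resize(s[160:410,150:430],None,fx=2.4,fy=2.4,interpolation=cv2.INTER_CUBIC)
for k in P:
    for h in parts('scene',k[:3],np.array(P[k])): cv2.polylines(big,[np.int32((h-o+.5)*2.4)],True,(255,0,255))
cv2.imwrite('pics/crop2.png',big[:,:,::-1])
pick('white')
E
```

```text
[ 0.22618495 -0.50135462  0.24829881] [1.79999302e+02 1.94346000e-03 2.42843534e+01]
90.00195034732477
white hit False z 0.0366 gap mm 22.4 grip 39.270043428987265 t 6.9
```

View pics/crop2.png

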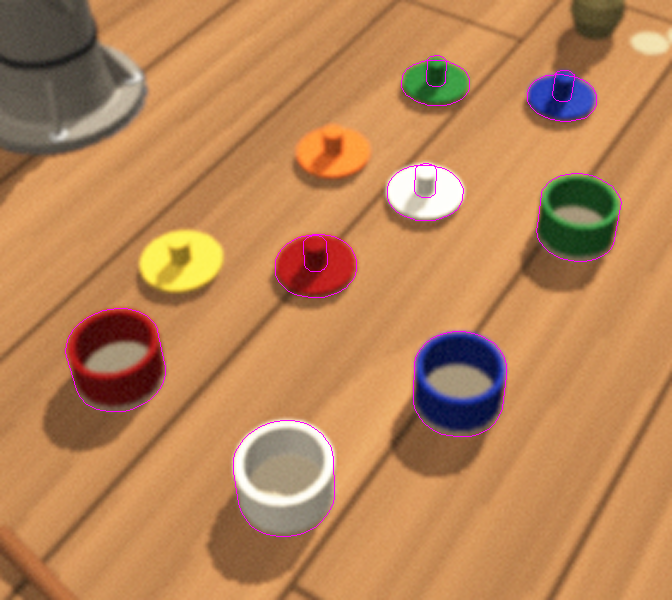

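The scene overlay agrees with the top fits to about a pixel, and the white lid is gripped (22 mm gap). Placing it now.

```bash
python3 - <<'E'
from act import *
place('white',.0366)
s=snap('scene'); cv2.imwrite('pics/w1.png',cv2.resize(s[290:420,200:340],None,fx=4,fy=4)[:,:,::-1])
E
```

```text
place hit True z err 0.0 [-1.  -0.2  4.1]
```

View pics/w1.png

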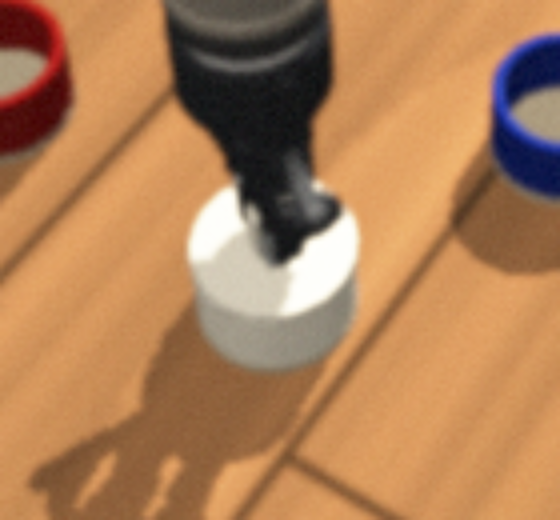

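The lid sits flat on the white jar at exactly the expected height. I release it and run the other three, with a check on height and grip before each release.

```bash
cat >> act.py <<'E'
def cycle(c):
    z0=pick(c)
    assert robot.current_finger_gap()*85>15
    place(c,z0)
    assert abs(robot.current_tool_pos()[2]-z0-.043)<.003
    release(c)
E
python3 - <<'E'
from act import *
release('white')
for c in ('red','blue','green'): cycle(c)
robot.move_to([.40,0.1,.35],ori((.4,.1)))
s=snap('scene','end_s.png'); t=snap('top')
cv2.imwrite('pics/end_t.png',cv2.resize(t[130:330,160:490],None,fx=2.4,fy=2.4)[:,:,::-1])
print(robot.current_time_s())
E
```

```text
t 11.2
red hit False z 0.0365 gap mm 22.7 grip 39.25696539692581 t 15.8
place hit True z err 0.0 [-0.7  0.   5.9]
t 19.6
blue hit False z 0.0367 gap mm 22.7 grip 39.27968891628552 t 25.4
place hit True z err -0.0 [-0.1 -0.1  4.2]
t 29.9
green hit False z 0.0365 gap mm 22.7 grip 39.258590780664235 t 35.2
place hit True z err 0.0001 [-1.1 -0.8  3.9]
t 39.2
40.4333
```

View pics/end_s.png

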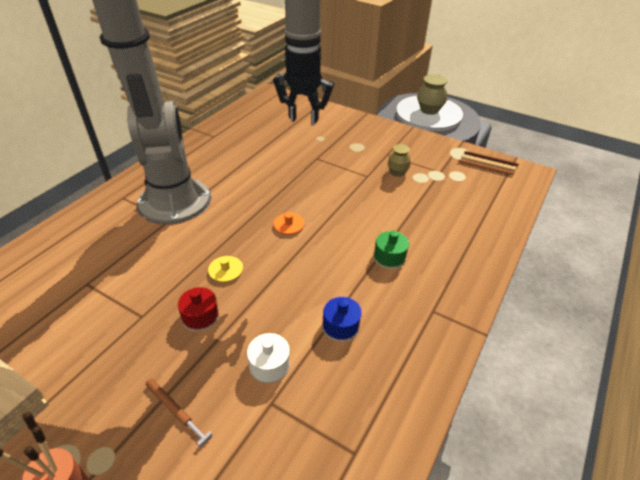

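All four lids sit on their own jars: red (198,308), white (268,358), blue (342,318) and green (391,249). The vase (400,160) and the trimmer have not moved, and the arm is clear.

```bash
python3 -c "
from station import workorder
print(workorder.close_job())"
```

```text
the job is handed in; nothing more can be done
None
```

The job is handed in: all four lids are seated flat on the jars of the same colour, the jars, vase and trimming tool show no movement in the final picture, and it took about 40 s of the 102 s allowed.

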